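# Load the cytometer's control rack in run order

## Robot

A 6-joint arm with a two-finger parallel gripper is mounted at the origin on the work surface. World frame = base frame: x ahead of the robot, y to its left, z up, the work surface at z = 0. Lengths are in m, angles in rad, forces in N, time in s.
With the tool pointing down it reaches from about 0.35 to 0.975 m from the base axis. Payload 4.9 kg.
Tool frame: the origin (TCP) lies between the finger pads, 19 mm behind the fingertips; this is the grasp point; z points along the fingers, y is the line along which they close (so a half turn about z gives the same grasp; the last joint's range is limited). The gripper opens to 85 mm and grips with 20 to 120 N. Pads are 22 mm wide; open, the fingers measure 114 mm over their backs; the gripper's body (76 mm by 85 mm) begins 54 mm behind the grasp point. The pads swing forward as they close: fully open they stand 13 mm farther back than shut.
Start: joints at [-0.119, 0.053, 1.613, -0, 1.476, -0.119], TCP at [0.625, 0, 0.25] pointing down, gripper open.
Joint ranges: [-3.01, 3.01], [-1.01, 2.22], [0.06, 2.58], [-1.02, 4.17], [0.09, 2.62], [-3.14, 3.14]. Speed limits (rad/s): [2.57, 2.57, 3.14, 3.14, 3.14, 3.14].

## Interface

Orientations are given as a rotation vector (axis times angle).
In Python, from station import ctrl, optics gives the robot as it stands.
- The arm moves only by the shell command python3 -m handwheel 'ROWS' [OPENING] [FORCE]. ROWS is JSON, a list of rows, each an object of numbers: "tx", "ty", "tz": the shift along the tool's x, y, z in mm; "roll": the turn about the tool's z in rad. A call has 1 to 12 rows; each row shifts and turns the commanded pose from where the row before left it, along the tool's axes as they then stand; what a row does not reach is not made up. A row lasts 1/12 s, in which the tool goes at most 41.7 mm and 7.16 degrees, less where a joint would pass 70% of its speed; a pose out of reach is approached as far as the arm can. A call with a gripper value outside its range is refused whole. OPENING is the finger opening in mm, from 0 to 85.4, set as the call begins (- or left out, the last holds). The fingers move at their own pace and stop on an object; FORCE is the grip in N (left out, the last holds). Time passes only in rows, so rows that do not move let the fingers close. It gives the time, the measured TCP pose, the force, the opening and the grip force at its end, in the units of the state.
- ctrl.get_obs(): the state, without advancing time (a new reading comes with each control period).
- optics.get_image(name): name is "scene" or "side" or "wrist"; returns (picture, depth): 384x512x3 uint8, red, green, blue; 384x512 float32, m along the optical axis (not along the pixel's ray), 0 where there is no reading.
- optics.camera_params(name): a dict with "mtx" (3x3 intrinsics, pixels), "k1" (the pictures are not rectified: a ray, as slopes to the right and down, at radius r is drawn at 1 + k1 r^2 times it, then the intrinsics apply), "extrinsics" (4x4, takes a point from camera to world coordinates); the wrist camera has in their place "tool_from_camera" (4x4, takes a point from camera to tool coordinates, whose origin is the TCP and whose axes are the flange's). Camera axes: x right, y down, z forward; pixel columns grow to the right and rows downward; lengths in m; the calibration is good to about 2 mm. A picture is of the moment at which its call begins: read the wrist's pose just before it. camera_params takes no time and is no camera call.
- ctrl.finish_job(): hands the job in; it is judged then, once.
The state is a dict: "t": time; "q": joint angles; "dq": joint speeds; "effort": joint torques, N m; "tool_pos": TCP position; "tool_rot": TCP orientation; "contact_force": force on the tool from outside, world axes, zero at the start; "wrist_torque": the same for the moment, N m; "opening": finger opening in m; "grip_force": force on a finger pad.
Only numpy, scipy, OpenCV 4.12 (cv2) and the standard library are available. Lean on these libraries where they do the work, as an engineer would, in place of code of your own. Each camera call takes 0.05 s, during which the arm holds its last target. There are 200 camera calls.

## Task

Load the analyser's black rack with the four control vials from the white tray, keeping their order: take them one at a time, starting with the vial next to the tray's thumb tab, and stand it in the bay next to the rack's steel loop handle, the next vial in the next bay, and so on. Set each vial gently down on the floor of its bay, upright, never dropping or tipping one over, and leave the other things on the bench where they are.

Things in the scene. Friction and masses are not known exactly. Their poses are not given: they have to be found in the camera images.
- tray: White tray, source, fixed, any yaw. Origin: underside centre. Four square bays along x, 47 mm inside, centres x = +75, +25, -25, -75 mm, y = 0; floor top 4, wall tops 18 mm above the bench; outside 203 x 53 mm. Flat thumb tab with dark rubber pad, 32 mm long, 16 mm high, at the +x end. One vial per bay (up to 4 mm off centre, turned 6 deg), kinds in any order: only the place in the row counts.
- rack: Black analyser rack, destination, fixed, at any yaw, empty at the start. Origin: underside centre, z up. Four square bays along x, 47 mm inside, centres x = +75, +25, -25, -75 mm, y = 0; floor top 4, wall tops 18 mm above the bench. At the +x end a solid black end plate carries an upright steel loop handle across the row, at x = +115.5 mm, 48 mm wide, 55 mm high.
- dropper: White round dropper bottle, 28 mm diameter up to 42 mm, then a grey conical nozzle cap; 74 mm tall. Loose, upright in any tray bay at the start, 35 to 75 g. Origin: centre of underside, z up. Grip across the row, TCP 38 mm above its underside (fingertips clear the bay walls). 
- serum: Amber glass vial with a paper label and an aluminium crimp cap, 26 mm diameter up to 41 mm, cap 20 mm; 58 mm tall. Loose, upright in any tray bay at the start, 35 to 75 g. Origin: centre of underside, z up. Grip across the row, TCP 38 mm above its underside (fingertips clear the bay walls). 
- square: White square bottle, 28 x 28 mm up to 48 mm, white round screw cap 22 mm; 68 mm tall; its sides lie along the row to within 6 degrees at the start. Loose, upright in any tray bay at the start, 35 to 75 g. Origin: centre of underside, z up. Grip across the row, TCP 38 mm above its underside (fingertips clear the bay walls). 
- jar: Clear round jar, 28 mm diameter, with a black screw lid of 30 mm diameter from 33 to 52 mm height; 52 mm tall. Loose, upright in any tray bay at the start, 35 to 75 g. Origin: centre of underside, z up. Grip across the row, TCP 38 mm above its underside (fingertips clear the bay walls). The pads then hold the lid.
- label_roll: Bystander: roll of paper labels lying flat, 80 mm diameter, 45 mm high, hole in the middle; loose. Origin: centre of the underside. Not to be moved.
- carton: Bystander: upright white carton with a blue band, 48 x 48 x 85 mm; loose. Origin: centre of the underside. Not to be moved.
- tip_box: Bystander: black pipette-tip box with grey lid, 82 x 120 mm, 62 mm high; loose. Origin: centre of the underside. Not to be moved.
Not all that is in view belongs to the job. What is shaped like the dropper but yellow is not meant. Leave any green look-alike of the square alone.

How it is judged:
On the way, in this order (a step that is already met when the one before it is completed fails the run):
1. the first vial from the tab end stands in the first bay from the loop handle and is let go; the earlier ones stand in theirs, the later ones still wait in the tray (((x of dropper in the frame of rack between 0.061 and 0.089 m and y of dropper in the frame of rack between -0.014 and 0.014 m) or (x of serum in the frame of rack between 0.061 and 0.089 m and y of serum in the frame of rack between -0.014 and 0.014 m) or (x of square in the frame of rack between 0.061 and 0.089 m and y of square in the frame of rack between -0.014 and 0.014 m) or (x of jar in the frame of rack between 0.061 and 0.089 m and y of jar in the frame of rack between -0.014 and 0.014 m)) and ((x of dropper in the frame of tray between 0.011 and 0.039 m and y of dropper in the frame of tray between -0.014 and 0.014 m) or (x of serum in the frame of tray between 0.011 and 0.039 m and y of serum in the frame of tray between -0.014 and 0.014 m) or (x of square in the frame of tray between 0.011 and 0.039 m and y of square in the frame of tray between -0.014 and 0.014 m) or (x of jar in the frame of tray between 0.011 and 0.039 m and y of jar in the frame of tray between -0.014 and 0.014 m)) and ((x of dropper in the frame of tray between -0.039 and -0.011 m and y of dropper in the frame of tray between -0.014 and 0.014 m) or (x of serum in the frame of tray between -0.039 and -0.011 m and y of serum in the frame of tray between -0.014 and 0.014 m) or (x of square in the frame of tray between -0.039 and -0.011 m and y of square in the frame of tray between -0.014 and 0.014 m) or (x of jar in the frame of tray between -0.039 and -0.011 m and y of jar in the frame of tray between -0.014 and 0.014 m)) and ((x of dropper in the frame of tray between -0.089 and -0.061 m and y of dropper in the frame of tray between -0.014 and 0.014 m) or (x of serum in the frame of tray between -0.089 and -0.061 m and y of serum in the frame of tray between -0.014 and 0.014 m) or (x of square in the frame of tray between -0.089 and -0.061 m and y of square in the frame of tray between -0.014 and 0.014 m) or (x of jar in the frame of tray between -0.089 and -0.061 m and y of jar in the frame of tray between -0.014 and 0.014 m)) and height (world z) of each of dropper, serum, square, jar below 0.009 m and angle between each of dropper, serum, square, jar's own z axis and vertical below 0.12 rad and contact force between the fingers and dropper below 0.05 N and contact force between the fingers and serum below 0.05 N and contact force between the fingers and square below 0.05 N and contact force between the fingers and jar below 0.05 N), for 0.2 s.
2. the second vial from the tab end stands in the second bay from the loop handle and is let go; the earlier ones stand in theirs, the later ones still wait in the tray (((x of dropper in the frame of rack between 0.061 and 0.089 m and y of dropper in the frame of rack between -0.014 and 0.014 m) or (x of serum in the frame of rack between 0.061 and 0.089 m and y of serum in the frame of rack between -0.014 and 0.014 m) or (x of square in the frame of rack between 0.061 and 0.089 m and y of square in the frame of rack between -0.014 and 0.014 m) or (x of jar in the frame of rack between 0.061 and 0.089 m and y of jar in the frame of rack between -0.014 and 0.014 m)) and ((x of dropper in the frame of rack between 0.011 and 0.039 m and y of dropper in the frame of rack between -0.014 and 0.014 m) or (x of serum in the frame of rack between 0.011 and 0.039 m and y of serum in the frame of rack between -0.014 and 0.014 m) or (x of square in the frame of rack between 0.011 and 0.039 m and y of square in the frame of rack between -0.014 and 0.014 m) or (x of jar in the frame of rack between 0.011 and 0.039 m and y of jar in the frame of rack between -0.014 and 0.014 m)) and ((x of dropper in the frame of tray between -0.039 and -0.011 m and y of dropper in the frame of tray between -0.014 and 0.014 m) or (x of serum in the frame of tray between -0.039 and -0.011 m and y of serum in the frame of tray between -0.014 and 0.014 m) or (x of square in the frame of tray between -0.039 and -0.011 m and y of square in the frame of tray between -0.014 and 0.014 m) or (x of jar in the frame of tray between -0.039 and -0.011 m and y of jar in the frame of tray between -0.014 and 0.014 m)) and ((x of dropper in the frame of tray between -0.089 and -0.061 m and y of dropper in the frame of tray between -0.014 and 0.014 m) or (x of serum in the frame of tray between -0.089 and -0.061 m and y of serum in the frame of tray between -0.014 and 0.014 m) or (x of square in the frame of tray between -0.089 and -0.061 m and y of square in the frame of tray between -0.014 and 0.014 m) or (x of jar in the frame of tray between -0.089 and -0.061 m and y of jar in the frame of tray between -0.014 and 0.014 m)) and height (world z) of each of dropper, serum, square, jar below 0.009 m and angle between each of dropper, serum, square, jar's own z axis and vertical below 0.12 rad and contact force between the fingers and dropper below 0.05 N and contact force between the fingers and serum below 0.05 N and contact force between the fingers and square below 0.05 N and contact force between the fingers and jar below 0.05 N), for 0.2 s.
3. the third vial from the tab end stands in the third bay from the loop handle and is let go; the earlier ones stand in theirs, the later ones still wait in the tray (((x of dropper in the frame of rack between 0.061 and 0.089 m and y of dropper in the frame of rack between -0.014 and 0.014 m) or (x of serum in the frame of rack between 0.061 and 0.089 m and y of serum in the frame of rack between -0.014 and 0.014 m) or (x of square in the frame of rack between 0.061 and 0.089 m and y of square in the frame of rack between -0.014 and 0.014 m) or (x of jar in the frame of rack between 0.061 and 0.089 m and y of jar in the frame of rack between -0.014 and 0.014 m)) and ((x of dropper in the frame of rack between 0.011 and 0.039 m and y of dropper in the frame of rack between -0.014 and 0.014 m) or (x of serum in the frame of rack between 0.011 and 0.039 m and y of serum in the frame of rack between -0.014 and 0.014 m) or (x of square in the frame of rack between 0.011 and 0.039 m and y of square in the frame of rack between -0.014 and 0.014 m) or (x of jar in the frame of rack between 0.011 and 0.039 m and y of jar in the frame of rack between -0.014 and 0.014 m)) and ((x of dropper in the frame of rack between -0.039 and -0.011 m and y of dropper in the frame of rack between -0.014 and 0.014 m) or (x of serum in the frame of rack between -0.039 and -0.011 m and y of serum in the frame of rack between -0.014 and 0.014 m) or (x of square in the frame of rack between -0.039 and -0.011 m and y of square in the frame of rack between -0.014 and 0.014 m) or (x of jar in the frame of rack between -0.039 and -0.011 m and y of jar in the frame of rack between -0.014 and 0.014 m)) and ((x of dropper in the frame of tray between -0.089 and -0.061 m and y of dropper in the frame of tray between -0.014 and 0.014 m) or (x of serum in the frame of tray between -0.089 and -0.061 m and y of serum in the frame of tray between -0.014 and 0.014 m) or (x of square in the frame of tray between -0.089 and -0.061 m and y of square in the frame of tray between -0.014 and 0.014 m) or (x of jar in the frame of tray between -0.089 and -0.061 m and y of jar in the frame of tray between -0.014 and 0.014 m)) and height (world z) of each of dropper, serum, square, jar below 0.009 m and angle between each of dropper, serum, square, jar's own z axis and vertical below 0.12 rad and contact force between the fingers and dropper below 0.05 N and contact force between the fingers and serum below 0.05 N and contact force between the fingers and square below 0.05 N and contact force between the fingers and jar below 0.05 N), for 0.2 s.
4. the fourth vial from the tab end stands in the fourth bay from the loop handle and is let go; the earlier ones stand in theirs, the later ones still wait in the tray (((x of dropper in the frame of rack between 0.061 and 0.089 m and y of dropper in the frame of rack between -0.014 and 0.014 m) or (x of serum in the frame of rack between 0.061 and 0.089 m and y of serum in the frame of rack between -0.014 and 0.014 m) or (x of square in the frame of rack between 0.061 and 0.089 m and y of square in the frame of rack between -0.014 and 0.014 m) or (x of jar in the frame of rack between 0.061 and 0.089 m and y of jar in the frame of rack between -0.014 and 0.014 m)) and ((x of dropper in the frame of rack between 0.011 and 0.039 m and y of dropper in the frame of rack between -0.014 and 0.014 m) or (x of serum in the frame of rack between 0.011 and 0.039 m and y of serum in the frame of rack between -0.014 and 0.014 m) or (x of square in the frame of rack between 0.011 and 0.039 m and y of square in the frame of rack between -0.014 and 0.014 m) or (x of jar in the frame of rack between 0.011 and 0.039 m and y of jar in the frame of rack between -0.014 and 0.014 m)) and ((x of dropper in the frame of rack between -0.039 and -0.011 m and y of dropper in the frame of rack between -0.014 and 0.014 m) or (x of serum in the frame of rack between -0.039 and -0.011 m and y of serum in the frame of rack between -0.014 and 0.014 m) or (x of square in the frame of rack between -0.039 and -0.011 m and y of square in the frame of rack between -0.014 and 0.014 m) or (x of jar in the frame of rack between -0.039 and -0.011 m and y of jar in the frame of rack between -0.014 and 0.014 m)) and ((x of dropper in the frame of rack between -0.089 and -0.061 m and y of dropper in the frame of rack between -0.014 and 0.014 m) or (x of serum in the frame of rack between -0.089 and -0.061 m and y of serum in the frame of rack between -0.014 and 0.014 m) or (x of square in the frame of rack between -0.089 and -0.061 m and y of square in the frame of rack between -0.014 and 0.014 m) or (x of jar in the frame of rack between -0.089 and -0.061 m and y of jar in the frame of rack between -0.014 and 0.014 m)) and height (world z) of each of dropper, serum, square, jar below 0.009 m and angle between each of dropper, serum, square, jar's own z axis and vertical below 0.12 rad and contact force between the fingers and dropper below 0.05 N and contact force between the fingers and serum below 0.05 N and contact force between the fingers and square below 0.05 N and contact force between the fingers and jar below 0.05 N), for 0.2 s.
At the end, for the whole second after the job is handed in: Each bay of the black rack holds one vial, in tray order (by the stages), within 14 mm of its centre along and across, down on its floor (underside under 9 mm above the bench), upright to 7 degrees, let go and at rest; label roll, carton and tip box within 20 mm of where they were (all of step 4 and linear speed of each of dropper, serum, square, jar below 0.02 m/s and distance of each of label_roll, carton, tip_box from where it was at the start of the episode below 0.02 m); the robot touches nothing.
It fails at once if a vial is tipped over (beyond 45 degrees) (angle between any of dropper, serum, square, jar's own z axis and vertical above 0.785 rad).
It fails at once if a vial is dropped (falls or flies faster than 0.5 m/s untouched by the fingers, a fall of some 13 mm) ((contact force between the fingers and dropper below 0.05 N and linear speed of dropper above 0.5 m/s) or (contact force between the fingers and serum below 0.05 N and linear speed of serum above 0.5 m/s) or (contact force between the fingers and square below 0.05 N and linear speed of square above 0.5 m/s) or (contact force between the fingers and jar below 0.05 N and linear speed of jar above 0.5 m/s)).
It fails at once if a vial is put in a tray bay other than the one it came from ((distance of dropper from where it was at the start of the episode above 0.035 m and height (world z) of dropper below 0.009 m and x of dropper in the frame of tray between -0.1 and 0.1 m and y of dropper in the frame of tray between -0.025 and 0.025 m) or (distance of serum from where it was at the start of the episode above 0.035 m and height (world z) of serum below 0.009 m and x of serum in the frame of tray between -0.1 and 0.1 m and y of serum in the frame of tray between -0.025 and 0.025 m) or (distance of square from where it was at the start of the episode above 0.035 m and height (world z) of square below 0.009 m and x of square in the frame of tray between -0.1 and 0.1 m and y of square in the frame of tray between -0.025 and 0.025 m) or (distance of jar from where it was at the start of the episode above 0.035 m and height (world z) of jar below 0.009 m and x of jar in the frame of tray between -0.1 and 0.1 m and y of jar in the frame of tray between -0.025 and 0.025 m)).
It fails at once if a bystander is moved more than 30 mm (distance of any of label_roll, carton, tip_box from where it was at the start of the episode above 0.03 m).
It also fails if it takes over 99 s, if anything falls off the work surface, if the arm or the gripper's body presses on something with over 40 N, if the wrist force passes 120 N, or if a joint passes its speed limit or range.

## Working session

There is one attempt and no reset: what is moved stays moved. The work goes in short steps, Python scripts to look and compute and a shell command to move; the robot and the scene stay as the last step left them, time stands still between calls to the robot, and variables do not carry over. Pictures are saved under pics/ and viewed, at most 14 in all, crops included, and the job is handed in when it is done.

```bash
mkdir -p pics; ls; cat > h.py <<'E'
import numpy as np, cv2
from scipy.spatial.transform import Rotation as R
from station import ctrl, optics
def grab(n):
    o=ctrl.get_obs(); p=optics.camera_params(n); im,d=optics.get_image(n)
    if n=='wrist':
        T=np.eye(4);T[:3,:3]=R.from_rotvec(o['tool_rot']).as_matrix();T[:3,3]=o['tool_pos']
        E=T@np.array(p['tool_from_camera'])
    else: E=np.array(p['extrinsics'])
    return im,d,np.array(p['mtx']),float(p['k1']),E
def rays(uv,K,k1):
    s=(np.atleast_2d(uv)-[K[0,2],K[1,2]])/[K[0,0],K[1,1]]; u=s.copy()
    for _ in range(20): u=s/(1+k1*(u**2).sum(1,keepdims=True))
    return np.c_[u,np.ones(len(u))]
def plane(uv,z,K,k1,E):
    d=rays(uv,K,k1)@E[:3,:3].T; o=E[:3,3]
    return o+d*((z-o[2])/d[:,2])[:,None]
def cloud(d,K,k1,E):
    v,u=np.mgrid[:d.shape[0],:d.shape[1]]
    r=rays(np.c_[u.ravel(),v.ravel()],K,k1)*d.reshape(-1,1)
    return (r@E[:3,:3].T+E[:3,3]).reshape(*d.shape,3)
def proj(P,K,k1,E):
    c=(np.atleast_2d(P)-E[:3,3])@E[:3,:3]; s=c[:,:2]/c[:,2:]
    s=s*(1+k1*(s**2).sum(1,keepdims=True)); return s*[K[0,0],K[1,1]]+[K[0,2],K[1,2]]
def save(n,im): cv2.imwrite('pics/'+n+'.png',im[...,::-1])
E
python3 - <<'E'
from h import *
print(ctrl.get_obs())
for n in ['scene','side','wrist']:
    im,d,K,k1,E=grab(n); save(n+'0',im); np.savez('/tmp/'+n,im=im,d=d,K=K,k1=k1,E=E); print(n,K.round(1).tolist(),k1,E.round(3).tolist(),(d>0).mean())
a=[np.load('/tmp/%s.npz'%n)['im'] for n in ['scene','side']]
E
```

```text
pics
{'t': 0.0, 'q': array([-1.19023668e-01,  5.33387931e-02,  1.61431087e+00,  5.27209682e-05,
        1.47599003e+00, -1.18983737e-01]), 'dq': array([-0.0011718 , -0.00059121, -0.00049958, -0.00109106, -0.00066605,
       -0.00039191]), 'effort': array([ 2.70554956e-04, -3.93670499e+01, -3.70175600e+01, -1.62778279e-04,
        6.93513779e-03, -6.06393527e-06]), 'tool_pos': array([6.24412231e-01, 6.96997924e-05, 2.48764102e-01]), 'tool_rot': array([-2.22033025e+00, -2.22023039e+00,  1.92186279e-03]), 'contact_force': array([-0.28588432,  0.08686143,  0.1989649 ]), 'wrist_torque': array([-0.02356711,  0.01914419,  0.01359429]), 'grip_force': 0.0, 'opening': 0.08524788451839935}
scene [[358.0, 0.0, 262.0], [0.0, 358.0, 185.5], [0.0, 0.0, 1.0]] 0.033344593570565545 [[0.224, 0.811, -0.541, 1.137], [0.974, -0.18, 0.135, -0.16], [0.012, -0.557, -0.83, 0.896], [0.0, 0.0, 0.0, 1.0]] 0.9961649576822916
side [[454.5, 0.0, 256.2], [0.0, 454.5, 192.2], [0.0, 0.0, 1.0]] -0.11380040477563869 [[0.761, -0.366, 0.535, -0.077], [-0.648, -0.457, 0.609, -0.793], [0.022, -0.811, -0.585, 0.785], [0.0, 0.0, 0.0, 1.0]] 0.9959564208984375
wrist [[312.4, 0.0, 255.1], [0.0, 312.4, 195.3], [0.0, 0.0, 1.0]] 0.014517350622463473 [[1.0, 0.0, -0.002, 0.624], [-0.0, -0.965, -0.264, 0.067], [-0.002, 0.264, -0.965, 0.371], [0.0, 0.0, 0.0, 1.0]] 0.9961751302083334
```

View pics/scene0.png

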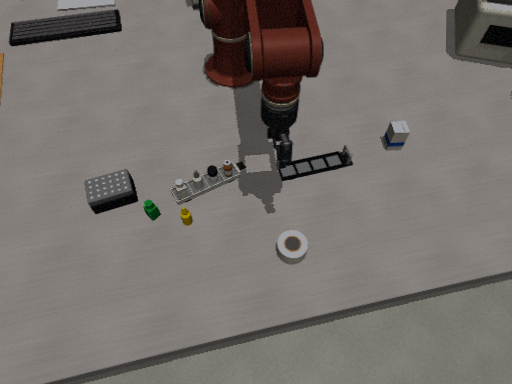

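View pics/side0.png

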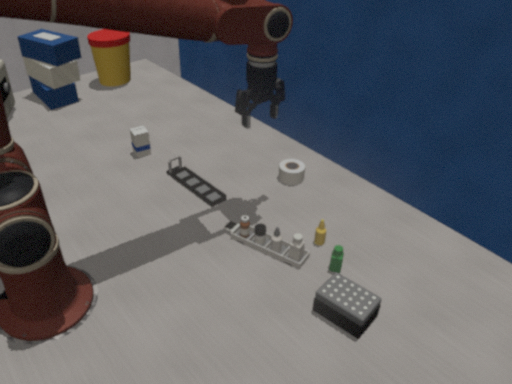

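View pics/wrist0.png

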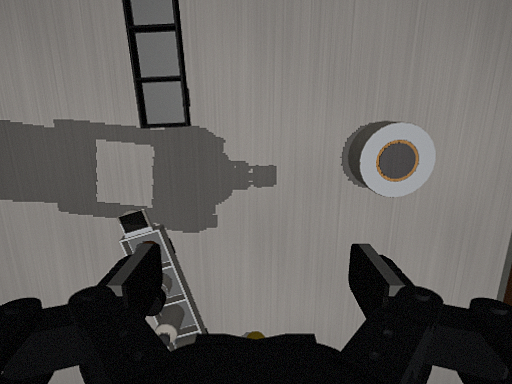

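Seen so far:
- **Scene view:** the tray's tab is at (240,166). From the tab, the row is serum (228,168), jar (212,172), dropper (197,177), square (180,186). The rack spans (280,172)-(350,157), with its loop at (347,153).
- **Look-alikes:** yellow dropper at (186,216), outside the tray, and green square at (151,209), also outside. Both are to be left alone. The dropper in the tray has a white body and grey nozzle.
- **Side view:** same order, with serum (245,222), jar (260,231), dropper (277,236), square (297,243).

```bash
python3 - <<'E'
from h import *
S={n:np.load('/tmp/%s.npz'%n) for n in ['scene','side']}
def c(n): s=S[n]; return s['K'],float(s['k1']),s['E']
def tri(a,b):
    A=[];B=[]
    for n,uv in (('scene',a),('side',b)):
        K,k,E=c(n); d=(rays(uv,K,k)@E[:3,:3].T)[0]; d/=np.linalg.norm(d); M=np.eye(3)-np.outer(d,d); A.append(M);B.append(M@E[:3,3])
    return np.linalg.solve(sum(A),sum(B))
for n,a,b in [('serum',(227.5,161.5),(244.5,217)),('jar',(212,168),(260,227)),('dropper',(196,171),(277,229)),('square',(179.5,181),(298,237)),('loop',(347,148),(175,159))]:
    print(n,tri(a,b).round(3), tri(a,b)[:2].round(3))
K,k,E=c('scene')
print('tab,tray far end',plane([(240,166),(174,197),(246,175)],0.016,K,k,E).round(3))
print('rack corners',plane([(278,165),(281,178),(352,164)],0.018,K,k,E).round(3))
for n,b in (('scene',(140,130,230,100)),('side',(150,130,190,150))):
    x,y,w,h=b; save('crop_'+n,cv2.resize(S[n]['im'][y:y+h,x:x+w],None,fx=3.4,fy=3.4,interpolation=cv2.INTER_CUBIC))
a=cv2.imread('pics/crop_scene.png');b=cv2.imread('pics/crop_side.png')[:, :a.shape[1]]
cv2.imwrite('pics/crop.png',a)
E
```

```text
serum [ 0.491 -0.104  0.063] [ 0.491 -0.104]
jar [ 0.5   -0.152  0.057] [ 0.5   -0.152]
dropper [ 0.514 -0.198  0.074] [ 0.514 -0.198]
square [ 0.536 -0.248  0.07 ] [ 0.536 -0.248]
loop [0.512 0.26  0.052] [0.512 0.26 ]
tab,tray far end [[ 0.479 -0.067  0.016]
 [ 0.548 -0.274  0.016]
 [ 0.517 -0.056  0.016]]
rack corners [[0.502 0.048 0.018]
 [0.552 0.044 0.018]
 [0.548 0.271 0.018]]
```

View pics/crop.png

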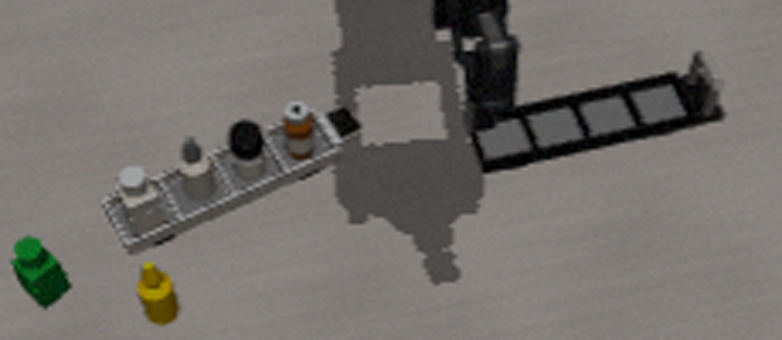

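The crop confirms the choice: serum (297,130), jar (247,145), dropper (195,175) and square (135,195) stand in the tray. The yellow (157,295) and green (40,270) ones stand outside it. Triangulated top heights of 63, 57, 74 and 70 mm agree with the text plus the 4 mm floor. Next I'll move over the rack and then the tray with the wrist camera.

```bash
python3 -m handwheel '[{"tx":30,"ty":-26},{"tx":40,"ty":-40},{"tx":30,"ty":-30},{"tx":10,"ty":-9},{},{},{}]' && python3 - <<'E'
from h import *
o=ctrl.get_obs(); im,d,K,k1,E=grab('wrist'); np.savez('/tmp/wr.npz',im=im,d=d,K=K,k1=k1,E=E); save('wrack',im); print(o['tool_pos'],o['dq'].round(3))
E
python3 -m handwheel '[{"tx":-30},{"tx":-41},{"tx":-41},{"tx":-41},{"tx":-41},{"tx":-41},{"tx":-41},{"tx":-34},{"tx":-20},{},{},{}]' && python3 - <<'E'
from h import *
o=ctrl.get_obs(); im,d,K,k1,E=grab('wrist'); np.savez('/tmp/wt.npz',im=im,d=d,K=K,k1=k1,E=E); save('wtray',im); print(o['tool_pos'],o['dq'].round(3))
E
```

```text
$[0]: bad value
$[0]: bad value
```

```bash
python3 -m handwheel '[{"tx":30,"ty":-26,"tz":0,"roll":0},{"tx":29,"ty":-29,"tz":0,"roll":0},{"tx":29,"ty":-29,"tz":0,"roll":0},{"tx":22,"ty":-21,"tz":0,"roll":0},{"tx":0,"ty":0,"tz":0,"roll":0},{"tx":0,"ty":0,"tz":0,"roll":0},{"tx":0,"ty":0,"tz":0,"roll":0}]'
```

```text
t: 0.73
tool_pos: [0.5201, 0.1099, 0.25]
tool_rot: [2.221, 2.221, 0.0]
contact_force: [0.1, -0.1, -0.7]
opening: 0.0855
grip_force: 0.0
```

```bash
cat > shot.py <<'E'
import sys
from h import *
n=sys.argv[1]; im,d,K,k1,E=grab('wrist'); np.savez('/tmp/%s.npz'%n,im=im,d=d,K=K,k1=k1,E=E); save(n,im)
E
python3 shot.py wrack
python3 -m handwheel '[{"tx":-30,"ty":-2,"tz":0,"roll":0},{"tx":-41,"ty":-2,"tz":0,"roll":0},{"tx":-41,"ty":-2,"tz":0,"roll":0},{"tx":-41,"ty":-2,"tz":0,"roll":0},{"tx":-41,"ty":-2,"tz":0,"roll":0},{"tx":-41,"ty":0,"tz":0,"roll":0},{"tx":-41,"ty":0,"tz":0,"roll":0},{"tx":-34,"ty":0,"tz":0,"roll":0},{"tx":-20,"ty":0,"tz":0,"roll":0},{"tx":0,"ty":0,"tz":0,"roll":0},{"tx":0,"ty":0,"tz":0,"roll":0},{"tx":0,"ty":0,"tz":0,"roll":0}]' && python3 shot.py wtray
```

```text
t: 1.78
tool_pos: [0.51, -0.2203, 0.2496]
tool_rot: [-2.222, -2.22, -0.0]
contact_force: [0.1, -0.8, 0.4]
opening: 0.0856
grip_force: 0.0
```

View pics/wrack.png

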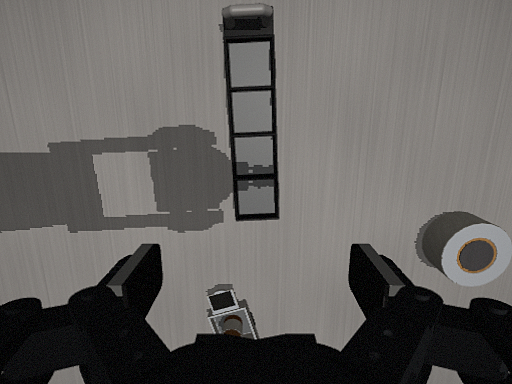

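View pics/wtray.png

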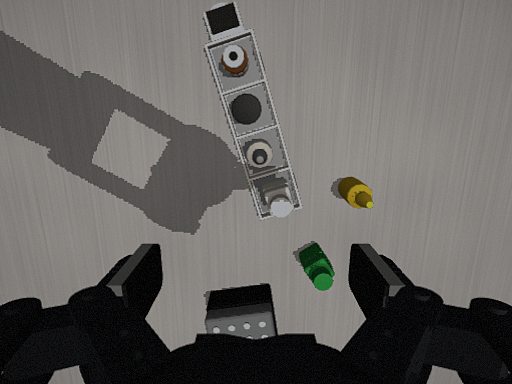

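The wrist view of the rack shows the bays running from (256,198) up to (250,63), with the loop at (247,12) at the far end. The wrist view of the tray shows the tab at (223,17), then serum cap (233,55), jar lid (246,108), dropper nozzle (259,157) and square cap (280,208).

```bash
cat > meas.py <<'E'
from h import *
L=lambda n:np.load('/tmp/%s.npz'%n)
c=lambda s:(s['K'],float(s['k1']),s['E'])
def tri(*v):
    A=0;B=0
    for s,uv in v:
        K,k,E=c(s); d=(rays(uv,K,k)@E[:3,:3].T)[0]; d/=np.linalg.norm(d); M=np.eye(3)-np.outer(d,d); A=A+M;B=B+M@E[:3,3]
    return np.linalg.solve(A,B)
r,t,w0,sc=L('wrack'),L('wtray'),L('wrist'),L('scene')
print('rack corners h',tri((r,(237,220)),(w0,(143,128))).round(4),tri((r,(279,218)),(w0,(189,126))).round(4))
print('tray corner h',tri((r,(208,319)),(t,(206,46))).round(4),tri((r,(243,307)),(t,(250,31))).round(4))
print('serum h',tri((r,(232,322)),(t,(233.5,54))).round(4))
# rack outer rim
def rect(s,m,z,box):
    K,k,E=c(s); u0,v0,u1,v1=box; M=np.zeros(m.shape,np.uint8); M[v0:v1,u0:u1]=m[v0:v1,u0:u1]
    cs,_=cv2.findContours(M,cv2.RETR_EXTERNAL,cv2.CHAIN_APPROX_NONE); q=max(cs,key=lambda a:cv2.boundingRect(a)[2]*cv2.boundingRect(a)[3])
    P=plane(q[:,0,:].astype(float),z,K,k,E)[:,:2]
    (cx,cy),(w,h),a=cv2.minAreaRect((P*1000).astype(np.float32)); return cx,cy,w,h,a,cv2.boundingRect(q)
hsv=cv2.cvtColor(r['im'],cv2.COLOR_RGB2HSV)
print('rack',rect(r,(hsv[...,2]<60).astype(np.uint8),.018,(215,36,300,225)))
P=cloud(r['d'],*c(r)); m=((P[...,2]>.013)&(P[...,2]<.023)).astype(np.uint8); print('rack depth',rect(r,m,.018,(215,40,300,225)),np.median(P[40:218,225:282,2][m[40:218,225:282]>0]))
P=cloud(t['d'],*c(t)); m=(P[...,2]>.010).astype(np.uint8); print('tray depth',rect(t,m,.018,(195,0,310,225)))
g=cv2.cvtColor(t['im'],cv2.COLOR_RGB2GRAY); hs=cv2.cvtColor(t['im'],cv2.COLOR_RGB2HSV)
print('tray bright',rect(t,((g>150)).astype(np.uint8),.018,(195,28,310,225)), g[100,320])
K,k,E=c(t)
for n,uv,z in [('serum',(233.5,54),.062),('jar',(246,108),.056),('dropper',(259,158),.078),('square',(280.5,208),.072)]: print(n,plane(uv,z,K,k,E)[0].round(4), P[int(uv[1]),int(uv[0])].round(4))
print('tray corners',plane([(206,46),(250,31),(300,208),(262,219)],.018,K,k,E).round(4))
K,k,E=c(r); print('rack corners',plane([(237,220),(279,218),(224,37),(273,36)],.018,K,k,E).round(4),'loop',plane((249,11),.055,K,k,E).round(4))
big=np.hstack([cv2.resize(t['im'][0:230,190:320],None,fx=2.5,fy=2.5),cv2.resize(r['im'][0:230,200:330],None,fx=2.5,fy=2.5)]); save('big',big)
E
python3 meas.py
```

```text
rack corners h [0.4978 0.0467 0.0124] [0.5491 0.0489 0.0111]
tray corner h [ 0.4581 -0.0899  0.0171] [ 0.504  -0.0749  0.0127]
serum h [ 0.4879 -0.0971  0.0138]
rack (517.075439453125, 149.78192138671875, 53.37563705444336, 201.31629943847656, 2.511599063873291, (223, 36, 56, 185))
rack depth (517.8563232421875, 147.6700439453125, 52.58844757080078, 198.1941680908203, 2.6380701065063477, (224, 40, 56, 181)) 0.01612529411836916
tray depth (506.63897705078125, -164.09127807617188, 54.29290771484375, 237.72010803222656, 17.220399856567383, (203, 2, 100, 218))
tray bright (510.0047607421875, -173.56637573242188, 51.94371032714844, 208.3922882080078, 16.97157096862793, (205, 28, 97, 183)) 144
serum [ 0.4899 -0.1046  0.062 ] [ 0.4894 -0.1045  0.0611]
jar [ 0.5007 -0.152   0.056 ] [ 0.5006 -0.1519  0.0543]
dropper [ 0.5132 -0.1975  0.078 ] [ 0.5132 -0.1977  0.0763]
square [ 0.535  -0.2489  0.072 ] [ 0.5346 -0.2495  0.0702]
tray corners [[ 0.4588 -0.0901  0.018 ]
 [ 0.5044 -0.0761  0.018 ]
 [ 0.5626 -0.2661  0.018 ]
 [ 0.5176 -0.2799  0.018 ]]
rack corners [[0.498  0.0487 0.018 ]
 [0.5484 0.0512 0.018 ]
 [0.4878 0.2483 0.018 ]
 [0.5382 0.2492 0.018 ]] loop [[0.5143 0.262  0.055 ]]
```

View pics/big.png

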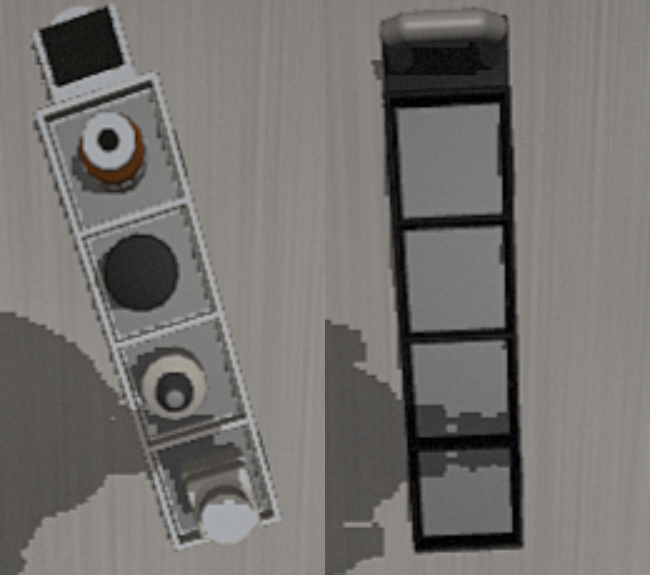

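The positions agree with each other: vial tops are within about 5 mm of their bay centres, and heights are right within 2 mm. The one outlier, the serum height from the rack view, was a cut-off cap; scene plus side gave 63 mm.
- **Rack:** centre (0.5177, 0.1495), yaw 92.7°.
- **Tray:** centre (0.511, -0.178), yaw 107.1°.

Next is vial 1, the serum.

```bash
python3 -m handwheel '[{"tx":20,"ty":-4,"tz":0,"roll":0},{"tx":35,"ty":-6,"tz":0,"roll":0},{"tx":35,"ty":-6,"tz":0,"roll":0},{"tx":26,"ty":-4,"tz":0,"roll":0},{"tx":0,"ty":0,"tz":0,"roll":-0.1},{"tx":0,"ty":0,"tz":0,"roll":-0.1},{"tx":0,"ty":0,"tz":0,"roll":-0.098},{"tx":0,"ty":0,"tz":30,"roll":0},{"tx":0,"ty":0,"tz":40,"roll":0},{"tx":0,"ty":0,"tz":30,"roll":0},{"tx":0,"ty":0,"tz":0,"roll":0},{"tx":0,"ty":0,"tz":0,"roll":0}]' 60 30; python3 shot.py w1
```

```text
t: 2.83
tool_pos: [0.4888, -0.1027, 0.1486]
tool_rot: [-1.863, -2.525, 0.002]
contact_force: [0.7, 0.3, 1.2]
opening: 0.06
grip_force: 0.0
```

View pics/w1.png

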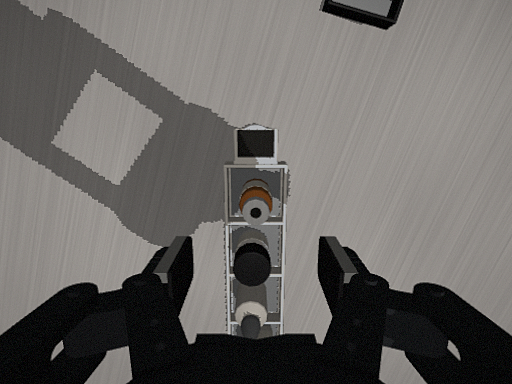

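The wrist view from above shows the row straight and upright, with the serum cap at (256,212) and the fingers straddling the row. I'll check this against the prediction before descending.

```bash
python3 - <<'E'
from h import *
s=np.load('/tmp/w1.npz');K,k,E=s['K'],float(s['k1']),s['E']
print('pred serum',proj([.490,-.1045,.062],K,k,E),'cast',plane((256,212),.062,K,k,E),'jar',plane((252,265),.056,K,k,E),'dropper',plane((251,330),.078,K,k,E)); print(ctrl.get_obs()['tool_pos'])
E
```

```text
pred serum [[256.99657418 211.65636907]] cast [[ 0.48940585 -0.10494961  0.062     ]] jar [[ 0.49956157 -0.14808873  0.056     ]] dropper [[ 0.51085789 -0.18657152  0.078     ]]
[ 0.4904181  -0.10341889  0.15105108]
```

```bash
python3 -m handwheel '[{"tx":-1,"ty":0,"tz":25,"roll":0},{"tx":0,"ty":0,"tz":35,"roll":0},{"tx":0,"ty":0,"tz":25,"roll":0},{"tx":0,"ty":0,"tz":15,"roll":0},{"tx":0,"ty":0,"tz":7.6,"roll":0},{"tx":0,"ty":0,"tz":0,"roll":0},{"tx":0,"ty":0,"tz":0,"roll":0}]'; python3 -m handwheel '[{"tx":0,"ty":0,"tz":0,"roll":0},{"tx":0,"ty":0,"tz":0,"roll":0},{"tx":0,"ty":0,"tz":0,"roll":0},{"tx":0,"ty":0,"tz":0,"roll":0},{"tx":0,"ty":0,"tz":0,"roll":0},{"tx":0,"ty":0,"tz":0,"roll":0},{"tx":0,"ty":0,"tz":0,"roll":0},{"tx":0,"ty":0,"tz":0,"roll":0}]' 10 30
```

```text
t: 3.47
tool_pos: [0.4921, -0.1055, 0.0447]
tool_rot: [1.865, 2.524, 0.002]
contact_force: [-0.6, -0.5, -0.6]
opening: 0.0601
grip_force: 0.0
t: 4.13
tool_pos: [0.4915, -0.1054, 0.0442]
tool_rot: [1.866, 2.525, 0.001]
contact_force: [-0.6, 0.2, 7.4]
opening: 0.0247
grip_force: 29.5
```

```bash
python3 -m handwheel '[{"tx":0,"ty":0,"tz":-8,"roll":0},{"tx":0,"ty":0,"tz":-20,"roll":0},{"tx":0,"ty":0,"tz":-30,"roll":0},{"tx":0,"ty":0,"tz":-30,"roll":0},{"tx":0,"ty":0,"tz":-20,"roll":0},{"tx":0,"ty":0,"tz":0,"roll":0.08},{"tx":0,"ty":0,"tz":0,"roll":0.09},{"tx":0,"ty":0,"tz":0,"roll":0.081},{"tx":0,"ty":0,"tz":0,"roll":0},{"tx":0,"ty":0,"tz":0,"roll":0}]'; python3 -m handwheel '[{"tx":15,"ty":2,"tz":0,"roll":0},{"tx":30,"ty":4,"tz":0,"roll":0},{"tx":35,"ty":4,"tz":0,"roll":0},{"tx":40,"ty":5,"tz":0,"roll":0},{"tx":40,"ty":5,"tz":0,"roll":0},{"tx":40,"ty":5,"tz":0,"roll":0},{"tx":40,"ty":5,"tz":0,"roll":0},{"tx":35,"ty":4,"tz":0,"roll":0},{"tx":30,"ty":3,"tz":0,"roll":0},{"tx":17,"ty":2,"tz":0,"roll":0},{"tx":5.5,"ty":0,"tz":0,"roll":0},{"tx":0,"ty":0,"tz":0,"roll":0}]';  python3 -m handwheel '[{"tx":0,"ty":0,"tz":0,"roll":0},{"tx":0,"ty":0,"tz":0,"roll":0},{"tx":0,"ty":0,"tz":0,"roll":0}]';python3 shot.py w2
```

```text
t: 4.97
tool_pos: [0.4901, -0.1049, 0.1505]
tool_rot: [-2.166, -2.275, 0.0]
contact_force: [-0.4, -0.4, -0.9]
opening: 0.0248
grip_force: 29.7
t: 5.97
tool_pos: [0.5135, 0.225, 0.1502]
tool_rot: [-2.165, -2.277, 0.001]
contact_force: [-0.1, 0.2, -1.4]
opening: 0.0245
grip_force: 29.6
t: 6.22
tool_pos: [0.5139, 0.2228, 0.1503]
tool_rot: [2.17, 2.272, -0.0]
contact_force: [-0.5, 0.3, -0.5]
opening: 0.0245
grip_force: 29.7
```

View pics/w2.png

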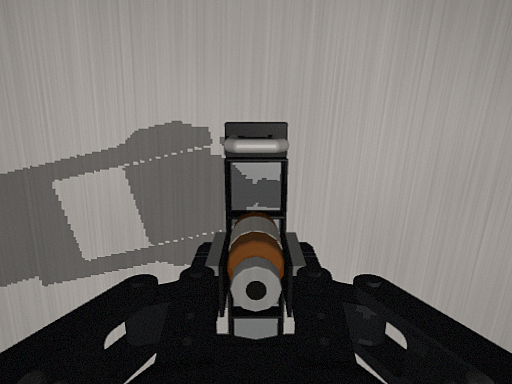

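The serum hangs upright in the grip, with its cap at (257,290). The first bay lies at (231-282, 161-213), just in front of the loop at (256,146). I'll cast the bay position from this picture.

```bash
python3 - <<'E'
from h import *
s=np.load('/tmp/w2.npz');K,k,E=s['K'],float(s['k1']),s['E']
print('bay outer edge mid / inner divider mid',plane([(256.5,158.5),(257,213)],.018,K,k,E).round(4),'loop',plane((256,146),.053,K,k,E).round(4))
print('pred b1',proj([.5142,.2244,.018],K,k,E), 'rim sides',plane([(226,185),(287,185)],.018,K,k,E).round(4))
g=cv2.cvtColor(s['im'],cv2.COLOR_RGB2GRAY); print(g[150:222,240].tolist(), g[180,218:296].tolist())
E
```

```text
bay outer edge mid / inner divider mid [[0.5133 0.2509 0.018 ]
 [0.516  0.204  0.018 ]] loop [[0.5122 0.265  0.053 ]]
pred b1 [[256.04513515 189.94726308]] rim sides [[0.4889 0.2275 0.018 ]
 [0.5399 0.2298 0.018 ]]
[127, 116, 94, 35, 36, 43, 43, 5, 1, 23, 51, 13, 75, 145, 139, 136, 134, 133, 136, 137, 141, 133, 59, 65, 67, 70, 72, 73, 74, 77, 72, 75, 72, 70, 71, 70, 75, 75, 75, 70, 73, 72, 71, 72, 72, 71, 72, 70, 73, 73, 73, 73, 70, 72, 71, 72, 73, 73, 75, 71, 22, 0, 1, 14, 2, 9, 9, 18, 25, 29, 49, 74] [96, 96, 96, 96, 94, 98, 86, 11, 5, 9, 2, 3, 26, 59, 80, 74, 74, 72, 74, 75, 74, 72, 72, 71, 73, 76, 74, 76, 67, 72, 71, 71, 70, 66, 95, 141, 137, 134, 137, 119, 56, 59, 64, 67, 69, 69, 70, 67, 69, 66, 62, 62, 60, 59, 63, 64, 65, 63, 58, 95, 141, 122, 59, 34, 9, 0, 6, 27, 16, 104, 172, 160, 158, 160, 161, 161, 159, 154]
```

```bash
python3 -m handwheel '[{"tx":0,"ty":0,"tz":20,"roll":0},{"tx":0,"ty":0,"tz":30,"roll":0},{"tx":0,"ty":0,"tz":25,"roll":0},{"tx":0,"ty":0,"tz":15,"roll":0},{"tx":0,"ty":0,"tz":10,"roll":0},{"tx":0,"ty":0,"tz":4,"roll":0},{"tx":0,"ty":0,"tz":2,"roll":0},{"tx":0,"ty":0,"tz":1,"roll":0},{"tx":0,"ty":0,"tz":0,"roll":0},{"tx":0,"ty":0,"tz":0,"roll":0},{"tx":0,"ty":0,"tz":0,"roll":0}]'
```

```text
t: 7.18
tool_pos: [0.5146, 0.2242, 0.0445]
tool_rot: [2.168, 2.272, 0.003]
contact_force: [-0.4, 0.6, -0.5]
opening: 0.0246
grip_force: 29.7
```

```bash
python3 -m handwheel '[{"tx":0,"ty":0,"tz":0.5,"roll":0},{"tx":0,"ty":0,"tz":0.5,"roll":0},{"tx":0,"ty":0,"tz":0,"roll":0},{"tx":0,"ty":0,"tz":0,"roll":0}]'
```

```text
t: 7.52
tool_pos: [0.5146, 0.2243, 0.0442]
tool_rot: [2.168, 2.273, 0.002]
contact_force: [-2.3, -1.1, 7.8]
opening: 0.0247
grip_force: 30.3
```

```bash
python3 -m handwheel '[{"tx":0,"ty":0,"tz":0,"roll":0},{"tx":0,"ty":0,"tz":0,"roll":0},{"tx":0,"ty":0,"tz":0,"roll":0},{"tx":0,"ty":0,"tz":0,"roll":0},{"tx":0,"ty":0,"tz":-10,"roll":0},{"tx":0,"ty":0,"tz":-30,"roll":0},{"tx":0,"ty":0,"tz":-38,"roll":0},{"tx":0,"ty":0,"tz":-30,"roll":0},{"tx":0,"ty":0,"tz":0,"roll":0},{"tx":0,"ty":0,"tz":0,"roll":0}]' 60; python3 shot.py w3
```

```text
t: 8.35
tool_pos: [0.5156, 0.2245, 0.154]
tool_rot: [2.166, 2.271, 0.008]
contact_force: [-0.4, -0.2, -0.4]
opening: 0.06
grip_force: 0.0
```

View pics/w3.png

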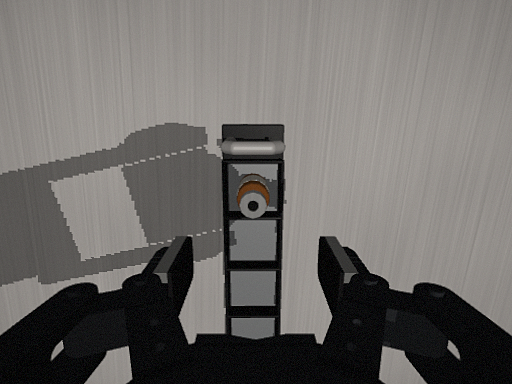

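The serum stands upright and released in the first bay, cap at (253,205). Next is vial 2, the jar.

```bash
python3 -m handwheel '[{"tx":-20,"ty":-2,"tz":0,"roll":0},{"tx":-35,"ty":-3,"tz":0,"roll":0},{"tx":-40,"ty":-3,"tz":0,"roll":0},{"tx":-40,"ty":-3,"tz":0,"roll":0},{"tx":-40,"ty":-3,"tz":0,"roll":0},{"tx":-40,"ty":-3,"tz":0,"roll":0},{"tx":-40,"ty":-3,"tz":0,"roll":0},{"tx":-40,"ty":-3,"tz":0,"roll":0},{"tx":-35,"ty":-3,"tz":0,"roll":0},{"tx":-25,"ty":-3,"tz":0,"roll":0},{"tx":-15,"ty":-2,"tz":0,"roll":0},{"tx":-5,"ty":0,"tz":0,"roll":0}]'; python3 -m handwheel '[{"tx":0,"ty":0,"tz":0,"roll":-0.08},{"tx":0,"ty":0,"tz":0,"roll":-0.09},{"tx":0,"ty":0,"tz":0,"roll":-0.081},{"tx":0,"ty":0,"tz":0,"roll":0},{"tx":0,"ty":0,"tz":0,"roll":0},{"tx":0,"ty":0,"tz":0,"roll":0}]'; python3 shot.py w4; python3 - <<'E'
from h import *
s=np.load('/tmp/w4.npz');K,k,E=s['K'],float(s['k1']),s['E']
def blob(z,x,y,m,r=45):
    u,v=proj([x,y,z],K,k,E)[0].astype(int); M=np.zeros(m.shape,np.uint8); M[max(v-r,0):v+r,u-r//2:u+r//2]=m[max(v-r,0):v+r,u-r//2:u+r//2]
    cs,_=cv2.findContours(M,0,2); q=max(cs,key=cv2.contourArea); (a,b),R_=cv2.minEnclosingCircle(q); return (u,v),(a,b,R_),plane((a,b),z,K,k,E).round(4)
g=cv2.cvtColor(s['im'],cv2.COLOR_RGB2GRAY)
print('jar',blob(.056,.5007,-.152,(g<55).astype(np.uint8)))
print(proj([[.5007,-.152,.056],[.5132,-.1975,.078],[.535,-.249,.072]],K,k,E).round(0))
E
```

```text
t: 9.4
tool_pos: [0.4989, -0.1538, 0.1482]
tool_rot: [-2.17, -2.267, 0.003]
contact_force: [-0.4, 0.8, 0.5]
opening: 0.0602
grip_force: 0.0
t: 9.9
tool_pos: [0.5001, -0.1513, 0.1496]
tool_rot: [-1.867, -2.524, 0.0]
contact_force: [-0.5, 0.2, -0.2]
opening: 0.06
grip_force: 0.0
jar ((np.int64(256), np.int64(206)), (255.7327423095703, 203.5378875732422, 21.78439712524414), array([[ 0.4996, -0.1498,  0.056 ]]))
[[256. 207.]
 [254. 281.]
 [262. 343.]]
```

View pics/w4.png

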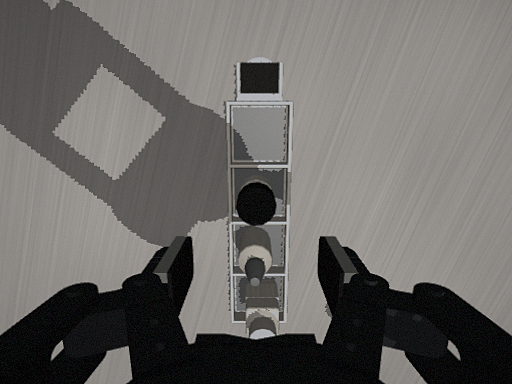

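The jar lid at (256,204) is centred between the fingers, at world (0.500, -0.150). The other three are undisturbed, apart from bay 1, which is now empty. Descend and grip.

```bash
python3 -m handwheel '[{"tx":1,"ty":0,"tz":20,"roll":0},{"tx":0,"ty":0,"tz":30,"roll":0},{"tx":0,"ty":0,"tz":25,"roll":0},{"tx":0,"ty":0,"tz":20,"roll":0},{"tx":0,"ty":0,"tz":10,"roll":0},{"tx":0,"ty":0,"tz":3,"roll":0},{"tx":0,"ty":0,"tz":0,"roll":0},{"tx":0,"ty":0,"tz":0,"roll":0}]'; python3 -m handwheel '[{"tx":0,"ty":0,"tz":0,"roll":0},{"tx":0,"ty":0,"tz":0,"roll":0},{"tx":0,"ty":0,"tz":0,"roll":0},{"tx":0,"ty":0,"tz":0,"roll":0},{"tx":0,"ty":0,"tz":0,"roll":0},{"tx":0,"ty":0,"tz":0,"roll":0},{"tx":0,"ty":0,"tz":0,"roll":0},{"tx":0,"ty":0,"tz":0,"roll":0}]' 10 30;  python3 -m handwheel '[{"tx":0,"ty":0,"tz":-8,"roll":0},{"tx":0,"ty":0,"tz":-20,"roll":0},{"tx":0,"ty":0,"tz":-30,"roll":0},{"tx":0,"ty":0,"tz":-30,"roll":0},{"tx":0,"ty":0,"tz":-20,"roll":0},{"tx":0,"ty":0,"tz":0,"roll":0.08},{"tx":0,"ty":0,"tz":0,"roll":0.09},{"tx":0,"ty":0,"tz":0,"roll":0.081},{"tx":0,"ty":0,"tz":0,"roll":0},{"tx":0,"ty":0,"tz":0,"roll":0}]'
```

```text
t: 10.62
tool_pos: [0.5012, -0.1514, 0.0436]
tool_rot: [1.866, 2.525, 0.001]
contact_force: [-0.1, -0.5, 0.5]
opening: 0.0598
grip_force: 0.0
t: 11.28
tool_pos: [0.5012, -0.1516, 0.0439]
tool_rot: [1.866, 2.525, 0.001]
contact_force: [-1.1, -0.0, 5.8]
opening: 0.0289
grip_force: 29.6
t: 12.12
tool_pos: [0.4999, -0.1509, 0.1503]
tool_rot: [-2.166, -2.275, 0.0]
contact_force: [-0.2, -0.0, -0.4]
opening: 0.0297
grip_force: 29.7
```

```bash
python3 -m handwheel '[{"tx":15,"ty":2,"tz":0,"roll":0},{"tx":30,"ty":3,"tz":0,"roll":0},{"tx":35,"ty":3,"tz":0,"roll":0},{"tx":40,"ty":3,"tz":0,"roll":0},{"tx":40,"ty":3,"tz":0,"roll":0},{"tx":40,"ty":3,"tz":0,"roll":0},{"tx":40,"ty":4,"tz":0,"roll":0},{"tx":35,"ty":3,"tz":0,"roll":0},{"tx":30,"ty":3,"tz":0,"roll":0},{"tx":14.6,"ty":3,"tz":0,"roll":0},{"tx":5,"ty":1,"tz":0,"roll":0},{"tx":0,"ty":0,"tz":0,"roll":0}]';  python3 -m handwheel '[{"tx":0,"ty":0,"tz":0,"roll":0},{"tx":0,"ty":0,"tz":0,"roll":0},{"tx":0,"ty":0,"tz":0,"roll":0}]'; python3 -m handwheel '[{"tx":0,"ty":0,"tz":20,"roll":0},{"tx":0,"ty":0,"tz":30,"roll":0},{"tx":0,"ty":0,"tz":25,"roll":0},{"tx":0,"ty":0,"tz":15,"roll":0},{"tx":0,"ty":0,"tz":10,"roll":0},{"tx":0,"ty":0,"tz":4,"roll":0},{"tx":0,"ty":0,"tz":2,"roll":0},{"tx":0,"ty":0,"tz":1,"roll":0},{"tx":0,"ty":0,"tz":0.5,"roll":0},{"tx":0,"ty":0,"tz":0,"roll":0},{"tx":0,"ty":0,"tz":0,"roll":0}]'
```

```text
t: 13.12
tool_pos: [0.5157, 0.1755, 0.1502]
tool_rot: [-2.165, -2.276, 0.001]
contact_force: [0.2, -0.8, -0.6]
opening: 0.0294
grip_force: 29.7
t: 13.37
tool_pos: [0.5159, 0.1734, 0.1503]
tool_rot: [2.17, 2.271, -0.001]
contact_force: [-0.8, -0.6, -0.7]
opening: 0.029
grip_force: 29.7
t: 14.28
tool_pos: [0.5167, 0.1748, 0.044]
tool_rot: [2.168, 2.272, 0.002]
contact_force: [0.5, 0.3, 0.1]
opening: 0.0292
grip_force: 29.8
```

```bash
python3 -m handwheel '[{"tx":0,"ty":0,"tz":0.5,"roll":0},{"tx":0,"ty":0,"tz":0,"roll":0},{"tx":0,"ty":0,"tz":0,"roll":0}]'
```

```text
t: 14.53
tool_pos: [0.5167, 0.1749, 0.0439]
tool_rot: [2.168, 2.273, 0.002]
contact_force: [-2.0, -0.4, 5.7]
opening: 0.0291
grip_force: 30.2
```

The jar is on the floor (5.7 N). Release and go for vial 3, the dropper; in picture w4 its tip at (255,283) matches the earlier position.

```bash
python3 -m handwheel '[{"tx":0,"ty":0,"tz":0,"roll":0},{"tx":0,"ty":0,"tz":0,"roll":0},{"tx":0,"ty":0,"tz":0,"roll":0},{"tx":0,"ty":0,"tz":0,"roll":0},{"tx":0,"ty":0,"tz":-10,"roll":0},{"tx":0,"ty":0,"tz":-30,"roll":0},{"tx":0,"ty":0,"tz":-38,"roll":0},{"tx":0,"ty":0,"tz":-30,"roll":0},{"tx":0,"ty":0,"tz":0,"roll":0},{"tx":0,"ty":0,"tz":0,"roll":0}]' 60; python3 shot.py w5; python3 -m handwheel '[{"tx":-20,"ty":-1,"tz":0,"roll":0},{"tx":-35,"ty":-2,"tz":0,"roll":0},{"tx":-40,"ty":-2,"tz":0,"roll":0},{"tx":-40,"ty":-2,"tz":0,"roll":0},{"tx":-40,"ty":-2,"tz":0,"roll":0},{"tx":-40,"ty":-2,"tz":0,"roll":0},{"tx":-40,"ty":-2,"tz":0,"roll":0},{"tx":-40,"ty":-2,"tz":0,"roll":0},{"tx":-35,"ty":-2,"tz":0,"roll":0},{"tx":-25,"ty":-2,"tz":0,"roll":0},{"tx":-12,"ty":-1,"tz":0,"roll":0},{"tx":-4.4,"ty":-1,"tz":0,"roll":0}]'; python3 -m handwheel '[{"tx":0,"ty":0,"tz":0,"roll":-0.08},{"tx":0,"ty":0,"tz":0,"roll":-0.09},{"tx":0,"ty":0,"tz":0,"roll":-0.081},{"tx":0,"ty":0,"tz":0,"roll":0},{"tx":0,"ty":0,"tz":0,"roll":0},{"tx":0,"ty":0,"tz":0,"roll":0}]'; python3 shot.py w6; python3 - <<'E'
from h import *
s=np.load('/tmp/w6.npz'); print(proj([[.5132,-.1975,.078],[.535,-.249,.072]],s['K'],float(s['k1']),s['E']).round(0))
save('w56',np.hstack([np.load('/tmp/w5.npz')['im'][100:360,120:400],s['im'][100:360,120:400]]))
E
```

```text
t: 15.37
tool_pos: [0.5177, 0.175, 0.154]
tool_rot: [2.166, 2.27, 0.008]
contact_force: [-1.0, -0.4, -1.0]
opening: 0.0602
grip_force: 0.0
t: 16.42
tool_pos: [0.5113, -0.1985, 0.1486]
tool_rot: [-2.169, -2.268, 0.001]
contact_force: [-1.1, 0.4, -0.2]
opening: 0.06
grip_force: 0.0
t: 16.92
tool_pos: [0.5122, -0.1963, 0.1498]
tool_rot: [-1.867, -2.525, -0.0]
contact_force: [0.5, 0.5, -0.0]
opening: 0.0596
grip_force: 0.0
[[257. 218.]
 [265. 288.]]
```

View pics/w56.png

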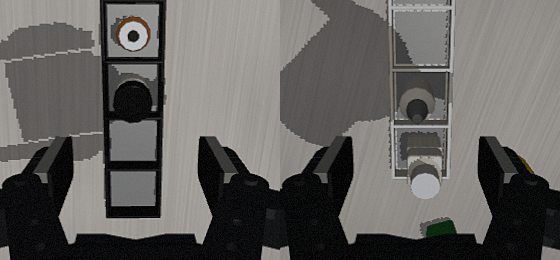

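The left half shows serum in bay 1 and jar in bay 2, both upright. The right half shows the dropper tip at (257,218), exactly as predicted, and the square cap at (265,285). Pick the dropper and carry it to bay 3.

```bash
python3 -m handwheel '[{"tx":0,"ty":0,"tz":20,"roll":0},{"tx":0,"ty":0,"tz":30,"roll":0},{"tx":0,"ty":0,"tz":25,"roll":0},{"tx":0,"ty":0,"tz":20,"roll":0},{"tx":0,"ty":0,"tz":10,"roll":0},{"tx":0,"ty":0,"tz":3,"roll":0},{"tx":0,"ty":0,"tz":0,"roll":0},{"tx":0,"ty":0,"tz":0,"roll":0}]'; python3 -m handwheel '[{"tx":0,"ty":0,"tz":0,"roll":0},{"tx":0,"ty":0,"tz":0,"roll":0},{"tx":0,"ty":0,"tz":0,"roll":0},{"tx":0,"ty":0,"tz":0,"roll":0},{"tx":0,"ty":0,"tz":0,"roll":0},{"tx":0,"ty":0,"tz":0,"roll":0},{"tx":0,"ty":0,"tz":0,"roll":0},{"tx":0,"ty":0,"tz":0,"roll":0}]' 10 30;  python3 -m handwheel '[{"tx":0,"ty":0,"tz":-8,"roll":0},{"tx":0,"ty":0,"tz":-20,"roll":0},{"tx":0,"ty":0,"tz":-30,"roll":0},{"tx":0,"ty":0,"tz":-30,"roll":0},{"tx":0,"ty":0,"tz":-20,"roll":0},{"tx":0,"ty":0,"tz":0,"roll":0.08},{"tx":0,"ty":0,"tz":0,"roll":0.09},{"tx":0,"ty":0,"tz":0,"roll":0.081},{"tx":0,"ty":0,"tz":0,"roll":0},{"tx":0,"ty":0,"tz":0,"roll":0}]'
```

```text
t: 17.63
tool_pos: [0.5133, -0.1977, 0.0437]
tool_rot: [1.866, 2.525, 0.0]
contact_force: [0.2, -0.3, 0.5]
opening: 0.0599
grip_force: 0.0
t: 18.3
tool_pos: [0.5134, -0.1979, 0.0439]
tool_rot: [1.866, 2.525, 0.0]
contact_force: [-0.4, 0.3, 5.6]
opening: 0.0273
grip_force: 29.8
t: 19.13
tool_pos: [0.5121, -0.1972, 0.1503]
tool_rot: [-2.166, -2.275, 0.0]
contact_force: [0.2, 0.2, -0.0]
opening: 0.0266
grip_force: 29.7
```

```bash
python3 -m handwheel '[{"tx":15,"ty":1,"tz":0,"roll":0},{"tx":30,"ty":2,"tz":0,"roll":0},{"tx":35,"ty":2,"tz":0,"roll":0},{"tx":40,"ty":2,"tz":0,"roll":0},{"tx":40,"ty":2,"tz":0,"roll":0},{"tx":40,"ty":2,"tz":0,"roll":0},{"tx":40,"ty":2,"tz":0,"roll":0},{"tx":35,"ty":2,"tz":0,"roll":0},{"tx":30,"ty":2,"tz":0,"roll":0},{"tx":12.4,"ty":2,"tz":0,"roll":0},{"tx":4,"ty":2,"tz":0,"roll":0},{"tx":0,"ty":0,"tz":0,"roll":0}]';  python3 -m handwheel '[{"tx":0,"ty":0,"tz":0,"roll":0},{"tx":0,"ty":0,"tz":0,"roll":0},{"tx":0,"ty":0,"tz":0,"roll":0}]'; python3 -m handwheel '[{"tx":0,"ty":0,"tz":20,"roll":0},{"tx":0,"ty":0,"tz":30,"roll":0},{"tx":0,"ty":0,"tz":25,"roll":0},{"tx":0,"ty":0,"tz":15,"roll":0},{"tx":0,"ty":0,"tz":10,"roll":0},{"tx":0,"ty":0,"tz":4,"roll":0},{"tx":0,"ty":0,"tz":2,"roll":0},{"tx":0,"ty":0,"tz":1,"roll":0},{"tx":0,"ty":0,"tz":0.5,"roll":0},{"tx":0,"ty":0,"tz":0.5,"roll":0},{"tx":0,"ty":0,"tz":0,"roll":0},{"tx":0,"ty":0,"tz":0,"roll":0}]'
```

```text
t: 20.13
tool_pos: [0.5182, 0.1254, 0.1503]
tool_rot: [2.166, 2.276, -0.001]
contact_force: [-0.6, 0.1, -1.0]
opening: 0.0268
grip_force: 29.7
t: 20.38
tool_pos: [0.5184, 0.1234, 0.1503]
tool_rot: [2.171, 2.271, -0.0]
contact_force: [0.5, 0.4, -0.7]
opening: 0.0268
grip_force: 29.7
t: 21.38
tool_pos: [0.5194, 0.1248, 0.0439]
tool_rot: [2.167, 2.272, 0.003]
contact_force: [-0.1, -0.2, 5.7]
opening: 0.0267
grip_force: 30.2
```

Contact at 5.7 N. Release and go for vial 4, the square.

```bash
python3 -m handwheel '[{"tx":0,"ty":0,"tz":0,"roll":0},{"tx":0,"ty":0,"tz":0,"roll":0},{"tx":0,"ty":0,"tz":0,"roll":0},{"tx":0,"ty":0,"tz":0,"roll":0},{"tx":0,"ty":0,"tz":-10,"roll":0},{"tx":0,"ty":0,"tz":-30,"roll":0},{"tx":0,"ty":0,"tz":-38,"roll":0},{"tx":0,"ty":0,"tz":-30,"roll":0},{"tx":0,"ty":0,"tz":0,"roll":0},{"tx":0,"ty":0,"tz":0,"roll":0}]' 60; python3 shot.py w7; python3 -m handwheel '[{"tx":-20,"ty":0,"tz":0,"roll":0},{"tx":-35,"ty":0,"tz":0,"roll":0},{"tx":-40,"ty":0,"tz":0,"roll":0},{"tx":-40,"ty":-1,"tz":0,"roll":0},{"tx":-40,"ty":0,"tz":0,"roll":0},{"tx":-40,"ty":0,"tz":0,"roll":0},{"tx":-40,"ty":0,"tz":0,"roll":0},{"tx":-40,"ty":0,"tz":0,"roll":0},{"tx":-35,"ty":0,"tz":0,"roll":0},{"tx":-25,"ty":0,"tz":0,"roll":0},{"tx":-13,"ty":0,"tz":0,"roll":0},{"tx":-6,"ty":0,"tz":0,"roll":0}]'; python3 -m handwheel '[{"tx":0,"ty":0,"tz":0,"roll":-0.08},{"tx":0,"ty":0,"tz":0,"roll":-0.09},{"tx":0,"ty":0,"tz":0,"roll":-0.081},{"tx":0,"ty":0,"tz":0,"roll":0},{"tx":0,"ty":0,"tz":0,"roll":0},{"tx":0,"ty":0,"tz":0,"roll":0}]'; python3 shot.py w8; python3 - <<'E'
from h import *
s=np.load('/tmp/w8.npz'); print(proj([[.535,-.249,.072]],s['K'],float(s['k1']),s['E']).round(0))
save('w78',np.hstack([np.load('/tmp/w7.npz')['im'][60:360,100:400],s['im'][60:360,100:400]]))
E
```

```text
t: 22.22
tool_pos: [0.5201, 0.1249, 0.1539]
tool_rot: [2.166, 2.27, 0.007]
contact_force: [-0.2, -0.8, 0.2]
opening: 0.0599
grip_force: 0.0
t: 23.27
tool_pos: [0.5338, -0.25, 0.1485]
tool_rot: [-2.169, -2.268, 0.001]
contact_force: [0.1, 0.4, 0.1]
opening: 0.0602
grip_force: 0.0
t: 23.77
tool_pos: [0.5347, -0.2479, 0.1498]
tool_rot: [-1.867, -2.525, -0.0]
contact_force: [0.3, 0.5, 0.1]
opening: 0.0598
grip_force: 0.0
[[256. 214.]]
```

View pics/w78.png

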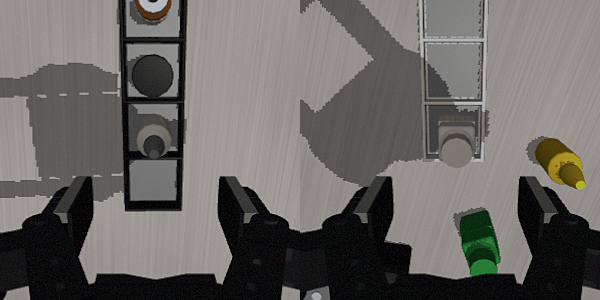

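The left half shows serum, jar and dropper upright in bays 1-3. The right half shows the square's cap at (257,211), as predicted. Yellow (355,215) and green (278,305) stand clear of the fingers. Pick the square.

```bash
python3 -m handwheel '[{"tx":0,"ty":0,"tz":20,"roll":0},{"tx":0,"ty":0,"tz":30,"roll":0},{"tx":0,"ty":0,"tz":25,"roll":0},{"tx":0,"ty":0,"tz":20,"roll":0},{"tx":0,"ty":0,"tz":10,"roll":0},{"tx":0,"ty":0,"tz":3,"roll":0},{"tx":0,"ty":0,"tz":0,"roll":0},{"tx":0,"ty":0,"tz":0,"roll":0}]'; python3 -m handwheel '[{"tx":0,"ty":0,"tz":0,"roll":0},{"tx":0,"ty":0,"tz":0,"roll":0},{"tx":0,"ty":0,"tz":0,"roll":0},{"tx":0,"ty":0,"tz":0,"roll":0},{"tx":0,"ty":0,"tz":0,"roll":0},{"tx":0,"ty":0,"tz":0,"roll":0},{"tx":0,"ty":0,"tz":0,"roll":0},{"tx":0,"ty":0,"tz":0,"roll":0}]' 10 30;  python3 -m handwheel '[{"tx":0,"ty":0,"tz":-8,"roll":0},{"tx":0,"ty":0,"tz":-20,"roll":0},{"tx":0,"ty":0,"tz":-30,"roll":0},{"tx":0,"ty":0,"tz":-30,"roll":0},{"tx":0,"ty":0,"tz":-20,"roll":0},{"tx":0,"ty":0,"tz":0,"roll":0.08},{"tx":0,"ty":0,"tz":0,"roll":0.09},{"tx":0,"ty":0,"tz":0,"roll":0.081},{"tx":0,"ty":0,"tz":0,"roll":0},{"tx":0,"ty":0,"tz":0,"roll":0}]'
```

```text
t: 24.48
tool_pos: [0.5357, -0.2494, 0.0438]
tool_rot: [1.866, 2.525, 0.0]
contact_force: [0.1, -0.1, -0.0]
opening: 0.0602
grip_force: 0.0
t: 25.15
tool_pos: [0.5358, -0.2496, 0.0439]
tool_rot: [1.866, 2.525, 0.0]
contact_force: [0.4, 0.0, 5.1]
opening: 0.0276
grip_force: 30.5
t: 25.98
tool_pos: [0.5344, -0.2487, 0.1501]
tool_rot: [-2.166, -2.275, 0.0]
contact_force: [0.3, 0.6, -1.8]
opening: 0.0274
grip_force: 29.7
```

```bash
python3 -m handwheel '[{"tx":15,"ty":0,"tz":0,"roll":0},{"tx":30,"ty":0,"tz":0,"roll":0},{"tx":35,"ty":0,"tz":0,"roll":0},{"tx":40,"ty":1,"tz":0,"roll":0},{"tx":40,"ty":0,"tz":0,"roll":0},{"tx":40,"ty":0,"tz":0,"roll":0},{"tx":40,"ty":0,"tz":0,"roll":0},{"tx":35,"ty":0,"tz":0,"roll":0},{"tx":30,"ty":0,"tz":0,"roll":0},{"tx":14,"ty":0,"tz":0,"roll":0},{"tx":5,"ty":0,"tz":0,"roll":0},{"tx":0,"ty":0,"tz":0,"roll":0}]';  python3 -m handwheel '[{"tx":0,"ty":0,"tz":0,"roll":0},{"tx":0,"ty":0,"tz":0,"roll":0},{"tx":0,"ty":0,"tz":0,"roll":0}]'; python3 -m handwheel '[{"tx":0,"ty":0,"tz":20,"roll":0},{"tx":0,"ty":0,"tz":30,"roll":0},{"tx":0,"ty":0,"tz":25,"roll":0},{"tx":0,"ty":0,"tz":15,"roll":0},{"tx":0,"ty":0,"tz":10,"roll":0},{"tx":0,"ty":0,"tz":4,"roll":0},{"tx":0,"ty":0,"tz":2,"roll":0},{"tx":0,"ty":0,"tz":1,"roll":0},{"tx":0,"ty":0,"tz":0.5,"roll":0},{"tx":0,"ty":0,"tz":0.5,"roll":0},{"tx":0,"ty":0,"tz":0,"roll":0},{"tx":0,"ty":0,"tz":0,"roll":0}]'
```

```text
t: 26.98
tool_pos: [0.52, 0.0761, 0.1502]
tool_rot: [-2.165, -2.276, 0.001]
contact_force: [-0.0, -0.6, -1.3]
opening: 0.0274
grip_force: 29.7
t: 27.23
tool_pos: [0.5207, 0.0737, 0.1504]
tool_rot: [2.17, 2.271, -0.0]
contact_force: [0.9, -0.2, -1.1]
opening: 0.0276
grip_force: 29.7
t: 28.23
tool_pos: [0.5217, 0.0747, 0.044]
tool_rot: [2.167, 2.272, 0.002]
contact_force: [-0.5, -1.1, 5.3]
opening: 0.0276
grip_force: 30.5
```

Contact at 5.3 N. Release, retreat, and take a final look.

```bash
python3 -m handwheel '[{"tx":0,"ty":0,"tz":0,"roll":0},{"tx":0,"ty":0,"tz":0,"roll":0},{"tx":0,"ty":0,"tz":0,"roll":0},{"tx":0,"ty":0,"tz":0,"roll":0},{"tx":0,"ty":0,"tz":-10,"roll":0},{"tx":0,"ty":0,"tz":-30,"roll":0},{"tx":0,"ty":0,"tz":-38,"roll":0},{"tx":0,"ty":0,"tz":-30,"roll":0},{"tx":0,"ty":0,"tz":-20,"roll":0},{"tx":0,"ty":0,"tz":0,"roll":0},{"tx":0,"ty":0,"tz":0,"roll":0},{"tx":0,"ty":0,"tz":0,"roll":0}]' 60; python3 shot.py w9; python3 - <<'E'
from h import *
im,*_=grab('side'); save('final',np.hstack([np.load('/tmp/w9.npz')['im'][:300,130:390],im[100:400,120:390][:284].repeat(1,0) if 0 else cv2.resize(im[110:310,130:380],(375,300))]))
E
```

```text
t: 29.23
tool_pos: [0.52, 0.0747, 0.1696]
tool_rot: [-2.168, -2.272, 0.002]
contact_force: [0.6, -1.2, 0.9]
opening: 0.0601
grip_force: 0.0
```

View pics/final.png

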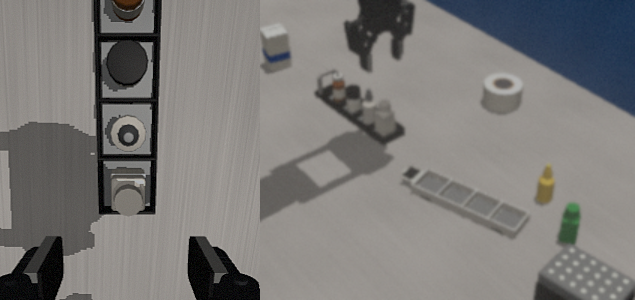

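All four stand upright in the rack in tray order: from the loop, serum, jar (127,62), dropper (128,133) and square (128,193) in the crop. The tray is empty, the bystanders are in place and the gripper is clear.

```bash
python3 -c "
from station import ctrl
print(ctrl.finish_job())"
```

```text
the job is handed in; nothing more can be done
None
```

The job is handed in at about 29 s of the 99 s: serum, jar, dropper and square stand upright in rack bays 1 to 4 from the loop handle in tray order, and the final pictures show everything else in place; the judge returned no verdict.

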